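# Press the screwdriver back into its foam cutout

### The arm

A 6-joint arm with a two-finger parallel gripper is mounted at the origin on a cart in front of the work surface, level with it; the furniture and walls round the work are solid. World frame = base frame: x ahead of the robot, y to its left, z up, the work surface at z = 0. Lengths are in m, angles in rad, forces in N, time in s.
With the tool pointing down it reaches from about 0.275 to 0.775 m from the base axis. Payload 14.6 kg.
Tool frame: the origin (TCP) lies on the mounting face of the last link; the fingertips stand 173 mm ahead of it and the grasp point (between the pads) lies 155 mm ahead of it (r.nose_length is the distance from the TCP to the fingertips, in m); z points along the fingers, y is the line along which they close (so a half turn about z gives the same grasp; the last joint's range is limited). The gripper opens to 85 mm and grips with 20 to 120 N. Pads are 22 mm wide; open, the fingers measure 114 mm over their backs; the gripper's body (76 mm by 85 mm) begins 54 mm behind the grasp point. The pads swing forward as they close: fully open they stand 13 mm farther back than shut.
Start: joints at [-1.303, 0.263, -0.048, 1.259, 0, 1.415], TCP at [0.215, -0.479, 0.405] pointing down, gripper open.
Joint ranges: [-2.65, 2.65], [-0.89, 1.7], [-1.18, 1.37], [-2.13, 2.11], [-1.35, 1.29], [-3.14, 3.14]. Speed limits (rad/s): [1.89, 1.89, 2.57, 2.79, 3.14, 3.14].

### API

Orientations are given as a rotation vector (axis times angle).
In Python, from cell import r gives the robot as it stands.
- The arm moves only by the tool step_arm, never from a script. Its argument "plan" is one flat list of numbers, 4 for each row, row after row: the shift along the tool's x, y, z in units of 40 mm (1.0 is 40 mm), then the turn about the tool's z in degrees. In form: [x, y, z, roll, x, y, z, roll, ...]. A call has 1 to 5 rows; each row shifts and turns the commanded pose from where the row before left it, along the tool's axes as they then stand; what a row does not reach is not made up. A row lasts 1/10 s, in which the tool goes at most 50 mm and 8.59 degrees, less where a joint would pass 70% of its speed; a pose out of reach is approached as far as the arm can. A call is refused whole if a number of a shift passes 1 or a number of a turn 8.59, either way. A call with a gripper value outside its range is refused whole. "fingers" is the finger opening in mm, from 0 to 85.4, set as the call begins (left out, the last holds). The fingers move at their own pace and stop on an object; "force" is the grip in N (left out, the last holds). Time passes only in rows, so rows that do not move let the fingers close. It gives the time, the measured TCP pose, the force, the opening and the grip force at its end, in the units of the state.
- r.get_obs(): the state, without advancing time (a new reading comes with each control period).
- r.grab_frame(name): name is "scene" or "top"; returns the picture (480x640x3 uint8, red, green, blue); there is no depth.
- r.get_calibration(name): a dict with "K" (3x3 intrinsics, pixels), "T" (4x4, takes a point from camera to world coordinates). Camera axes: x right, y up, looking along -z (the intrinsics and any distortion apply to the point x, -y, -z); pixel columns grow to the right and rows downward; lengths in m; the calibration is good to about 2 mm. A picture is of the moment at which its call begins. get_calibration takes no time and is no camera call.
- r.job_done(): hands the job in; it is judged then, once.
The state is a dict: "time": time; "q": joint angles; "joint_velocities": joint speeds; "tau": joint torques, N m; "ee_pos": TCP position; "tool_rot": TCP orientation; "force": force on the tool from outside, world axes, zero at the start; "torque": the same for the moment, N m; "opening": opening from 0.0 (shut) to 1.0 (fully open); "grasp_force": force on a finger pad.
Only numpy, scipy, OpenCV 4.12 (cv2) and the standard library are available. Lean on these libraries where they do the work, as an engineer would, in place of code of your own. Each camera call takes 0.05 s, during which the arm holds its last target. There are 200 camera calls.

### The job

The chair is assembled, so put the screwdriver away: swing the lid of the metal tool case open by its bow handle until it passes its balance point and stays open by itself, then lay the screwdriver over the cutout in the grey foam that has its outline, handle in the wide half, and press the handle down until the screwdriver is fully home. Leave the lid open.

Things in the scene. Friction and masses are not known exactly. Their poses are not given: they have to be found in the camera images.
- case: Plain aluminium shallow tool case, fixed, 150 (its x) x 240 (its y) x 36 mm high without lid, walls 5 mm. Origin: centre of underside, on the desk. Front (-x, two clasps for looks only, not latched) faces the robot; lid hinged along the far (+x) rim. Holds two grey foam blocks side by side, each 60 mm across (case x), 228 mm long, tops 35 mm above the desk; which is in front varies.
- case_lid (a joint): Lid hinge, rad: 0 shut, grows as the lid swings up and away from the robot, stop at 1.9 (leaning back). Plain 150 x 240 x 8 mm, 0.2 kg plate with no stay: let go below about 1.6 it falls shut, beyond about 1.7 it falls open to the stop and stays.
- case_lid_handle (a point): Centre of the round grip bar of the bow handle on the lid: bar 11 mm thick, 100 mm long, parallel to the case's y, 35 mm off the lid's upper face, on two 8 mm posts 85 mm apart. 138 mm from the hinge line measured along the lid, 12 mm from its front edge.
- case_lid_hinge (a point): Middle of the hinge line, at the top of the case's far rim; the line runs along the case's y. The lid's plate lies from 0 to 8 mm above it when shut.
- foam_driver: Foam block with the screwdriver outline (fixed), 30 mm high. Origin: centre of underside; y along the cutout to its wide half. Wide half 29.5 mm wide, y 0 to 102 mm, 20 deep; narrow half 12 wide, y -102 to 0, 12 deep. Half-way along the wide half two springy lips leave 23 mm: the handle rests on them 9 mm too high until pressed down there with 5 to 10 N. No finger notches beside the handle.
- seat_handle (a point): Point in the foam block where driver_handle lies when the screwdriver is fully home (6.5 mm below the foam's top, so the handle then stands 7 mm proud).
- seat_tip (a point): Point in the foam block where driver_tip lies when the screwdriver is fully home.
- foam_slot: The other grey foam block, same size, with a 14 mm wide straight slot and two 22 x 50 mm pockets, 14 mm deep: not for the screwdriver. Origin: centre of its underside.
- driver: Cross-head screwdriver loose on the desk left of the case, 85 g, 197 mm long: black round handle 27 mm thick, 96 long; steel shaft 6 mm thick, 102 long. Origin: under its middle; y toward the handle end; balance point in the handle; may roll. Mind the upturned chair: one leg rises from (0.63, 0.23, 0.12) to (0.50, 0.21, 0.54), between screwdriver and case, so cross with the arm drawn in.
- driver_handle (a point): Point on the screwdriver's axis at the middle of the handle, 48 mm from the handle's end (13.5 mm above the desk when lying there).
- driver_tip (a point): Tip of the screwdriver's shaft, on its axis, 150 mm from driver_handle.

How it is judged:
By the outcome, as a careful person would: the job done as asked, in the order asked, and still so for the second after the job is handed in, with the robot touching nothing.
It also fails if it takes over 61 s, if anything falls off the work surface, if the arm or the gripper's body presses on something with over 40 N, if the wrist force passes 120 N, or if a joint passes its speed limit or range.

## Working session

There is one attempt and no reset: what is moved stays moved. The work goes in short steps, Python scripts to look and compute and a tool call to move; the robot and the scene stay as the last step left them, time stands still between calls to the robot, and variables do not carry over. Pictures are saved under pics/ and viewed, at most 10 in all, crops included, and the job is handed in when it is done.

Besides the shell and the picture viewer there is one more tool, called after "Request:" as name(argument=value, ...) on one line, values as JSON. step_arm: Moves the arm, as the interface text tells. Its arguments: {"type":"object","properties":{"plan":{"type":"array","items":{"type":"number"}},"fingers":{"type":"number"},"force":{"type":"number"}},"required":["plan"]}

```bash
ls; mkdir -p pics; python3 - <<'E'
from cell import r
import cv2,numpy as np
for n in("scene","top"):
    im=r.grab_frame(n); cv2.imwrite(f"pics/{n}0.png",im[:,:,::-1]); c=r.get_calibration(n); print(n,c)
o=r.get_obs();print(o)
E
```

```text
pics
scene {'K': array([[570.24147438,   0.        , 313.89903264],
       [  0.        , 570.24147438, 254.56650072],
       [  0.        ,   0.        ,   1.        ]]), 'T': array([[-0.89920892,  0.19275352, -0.39277143,  0.12962053],
       [-0.43700826, -0.35230664,  0.82758916,  0.86099295],
       [ 0.02114474,  0.91581991,  0.40103215,  0.45934506],
       [ 0.        ,  0.        ,  0.        ,  1.        ]])}
top {'K': array([[570.72776648,   0.        , 317.67108396],
       [  0.        , 570.72776648, 240.57533077],
       [  0.        ,   0.        ,   1.        ]]), 'T': array([[-0.01523368,  0.99977762, -0.01458212,  0.45022166],
       [-0.99988119, -0.01519769,  0.00257558,  0.1306826 ],
       [ 0.00235339,  0.01461962,  0.99989036,  0.95115016],
       [ 0.        ,  0.        ,  0.        ,  1.        ]])}
{'time': 0.1, 'q': array([-1.30330213e+00,  2.63457570e-01, -4.88482582e-02,  1.25939852e+00,
        2.17076937e-05,  1.41549754e+00]), 'joint_velocities': array([-0.00082645, -0.00099838,  0.00092449,  0.00173907,  0.00193413,
        0.00053491]), 'tau': array([ 3.30807699e-03, -6.38580036e+01,  3.85064006e+01,  1.00642088e-02,
       -1.98928524e-04, -2.56420020e-05]), 'ee_pos': array([ 0.21538888, -0.47869447,  0.40429145]), 'tool_rot': array([-3.07076958e+00, -6.58995773e-01,  4.59135438e-05]), 'force': array([0.1871944 , 0.04830099, 0.11322197]), 'torque': array([-0.01075309,  0.0257278 , -0.01208875]), 'grasp_force': 0.0, 'opening': 0.9982185800639042}
```

View pics/top0.png

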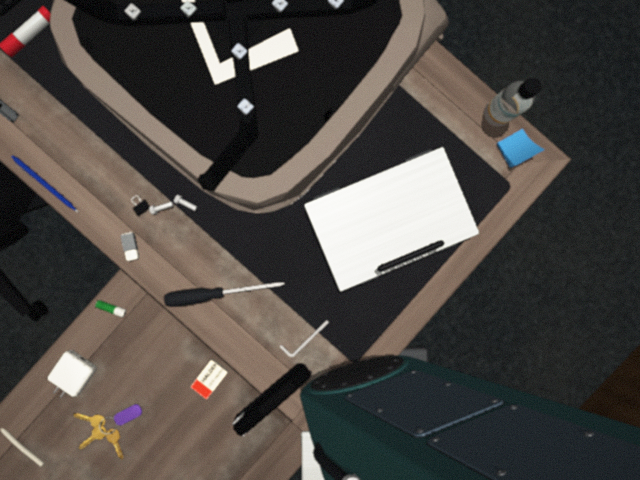

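View pics/scene0.png

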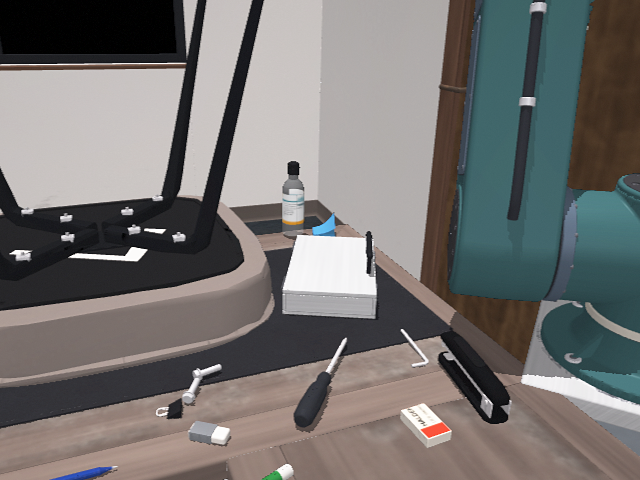

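The top view shows the white lid with corners near (305,206), (443,148), (478,232) and (341,291), and its black bow handle around (410,256). The screwdriver's black handle is at about (165–222,297), with its tip near (284,284). The scene view shows the same layout, with the chair leg standing behind and left of the case.

```bash
cat > h.py <<'E'
import numpy as np, cv2
from cell import r
from scipy.spatial.transform import Rotation as R
def ray(n,uv):
    c=r.get_calibration(n);K,T=c["K"],c["T"]
    d=np.array([(uv[0]-K[0,2])/K[0,0],-(uv[1]-K[1,2])/K[1,1],-1.]); return T[:3,3],T[:3,:3]@d
def plane(n,uv,z):
    p,d=ray(n,uv); return p+d*(z-p[2])/d[2]
def proj(n,P):
    c=r.get_calibration(n);K,T=c["K"],c["T"]
    q=T[:3,:3].T@(np.asarray(P)-T[:3,3]); return np.array([K[0,2]+K[0,0]*q[0]/-q[2],K[1,2]-K[1,1]*q[1]/-q[2]])
def blob(mask,box):
    m=np.zeros(mask.shape,np.uint8);x0,y0,x1,y1=box;m[y0:y1,x0:x1]=mask[y0:y1,x0:x1]
    n,l,s,c=cv2.connectedComponentsWithStats(m); i=1+np.argmax(s[1:,4]); m=(l==i).astype(np.uint8)
    return max(cv2.findContours(m,0,cv2.CHAIN_APPROX_NONE)[0],key=cv2.contourArea),m
E
python3 - <<'E'
from h import *
im=cv2.imread("pics/top0.png").astype(int)
br=im.min(2)
c,m=blob((br>150).astype(np.uint8),(290,130,500,310))
hull=cv2.convexHull(c)
b=cv2.boxPoints(cv2.minAreaRect(hull)); q=cv2.approxPolyDP(hull,8,True)[:,0]
print("box",b.tolist(),"quad",q.tolist())
for p in q: print(plane("top",p,.044).round(4))
P=np.array([plane("top",p,.044)[:2] for p in hull[:,0]],np.float32); rc=cv2.minAreaRect(P);print("world rect",rc)
# handle of lid
c,m=blob((im.max(2)<70).astype(np.uint8),(372,236,448,278)); ra=cv2.minAreaRect(c);print("bar",ra)
print(plane("top",ra[0],.079))
# driver handle
c,m=blob((im.max(2)<70).astype(np.uint8),(155,275,232,315)); ra=cv2.minAreaRect(c);print("drv",ra, plane("top",ra[0],.0135))
for p in cv2.boxPoints(ra):print(p,plane("top",p,.0135))
print("tip",plane("top",(284.5,284.5),.0135))
cv2.imwrite("pics/crop.png",cv2.resize(cv2.imread("pics/top0.png")[260:320,150:300],None,fx=5,fy=5))
E
```

```text
box [[303.4040832519531, 203.8568572998047], [443.1370544433594, 145.9187774658203], [479.3289489746094, 233.20506286621094], [339.5959777832031, 291.14312744140625]] quad [[442, 147], [478, 233], [340, 290], [305, 204]]
[ 0.6096 -0.0721  0.044 ]
[ 0.4716 -0.1269  0.044 ]
[0.3844 0.0941 0.044 ]
[0.522  0.1476 0.044 ]
world rect ((0.4967567026615143, 0.010576039552688599), (0.15039244294166565, 0.24067173898220062), 21.658157348632812)
bar ((415.7882995605469, 271.63653564453125), (21.561492919921875, 75.7693862915039), 67.47943115234375)
[ 0.41321057 -0.02071843  0.079     ]
drv ((193.41543579101562, 296.3231201171875), (15.628376007080078, 59.04053497314453), 82.87498474121094) [0.37557322 0.33340409 0.0135    ]
[163.1539 292.2308] [0.38304004 0.38291708 0.0135    ]
[221.73853 284.90775] [0.39355843 0.2867418  0.0135    ]
[223.67697 300.41544] [0.3681061  0.28388912 0.0135    ]
[165.09235 307.7385 ] [0.3576027  0.38002827 0.0135    ]
tip [0.39264321 0.18379352 0.0135    ]
```

View pics/crop.png

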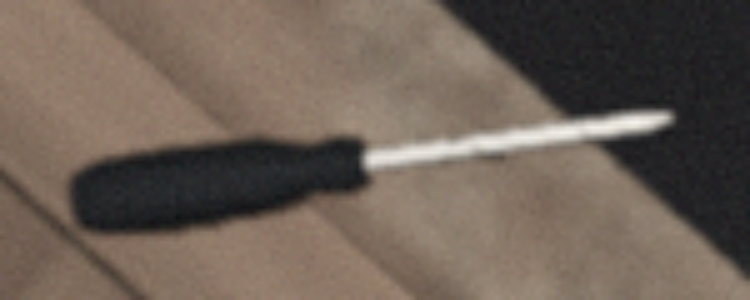

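```bash
cat >> h.py <<'E'
a=np.deg2rad(21.66); EX=np.array([np.cos(a),np.sin(a),0]);EY=np.array([-EX[1],EX[0],0]);C=np.array([.4968,.0106,0])
def case(x,y,z): return C+x*EX+y*EY+np.array([0,0,z])
def bar(t): return case(.075-.138*np.cos(t)+.043*np.sin(t),0,.036+.138*np.sin(t)+.043*np.cos(t))
def dyaw(Rm,ydir):  # signed roll (deg) so tool y lies along +-ydir
    y=np.asarray(ydir,float)[:3]; 
    v=Rm.T@y; an=np.rad2deg(np.arctan2(-v[0],v[1])); return (an+90)%180-90
def plan(wps,p=None,Rm=None,step=.04,dt=8.5):
    """wps: (TCP pos, tool-y dir or None, step mm or None)"""
    o=r.get_obs()
    p=o["ee_pos"].copy() if p is None else p; Rm=R.from_rotvec(o["tool_rot"]).as_matrix() if Rm is None else Rm
    for w in wps:
        t=np.asarray(w[0]); yd=w[1] if len(w)>1 else None; s=w[2] if len(w)>2 else step
        an=0 if yd is None else dyaw(Rm,yd) if not np.isscalar(yd) else yd
        n=int(max(np.ceil(np.linalg.norm(t-p)/s-.02),np.ceil(abs(an)/dt),1)); rows=[]
        for k in range(n):
            u=np.round(Rm.T@((t-p)/(n-k))/.04,2)+0; q=np.round(an/(n-k),1); an-=q
            p=p+Rm@u*.04; Rm=Rm@R.from_euler("z",q,degrees=True).as_matrix(); rows.append([*u,q])
        print("->",t.round(4)); 
        for i in range(0,n,5): print("  ",", ".join(f"{x:g}" for x in np.ravel(rows[i:i+5])))
    return p,Rm
E
python3 - <<'E'
from h import *
b=bar(0); print(b,[proj(n,b+s*.05*EY).round(1).tolist() for n in("top","scene") for s in(-1,1)])
G=np.array([0,0,.155])
plan([(b+G+[0,0,.09],EX),(b+G+[0,0,.0],EX,.03)])
print(r.get_obs()["ee_pos"], R.from_rotvec(r.get_obs()["tool_rot"]).as_matrix().round(3))
E
```

```text
[ 0.4382484  -0.01265317  0.079     ] [[440.4, 242.8], [380.0, 267.9], [368.6, 233.3], [369.4, 255.2]]
-> [ 0.4382 -0.0127  0.324 ]
   0.7, -0.6, 0.14, -6.2, 0.76, -0.52, 0.14, -6.2, 0.82, -0.43, 0.14, -6.3, 0.86, -0.34, 0.15, -6.2, 0.89, -0.24, 0.14, -6.3
   0.91, -0.14, 0.15, -6.2, 0.92, -0.04, 0.14, -6.3, 0.92, 0.06, 0.15, -6.2, 0.91, 0.15, 0.14, -6.3, 0.89, 0.25, 0.15, -6.2
   0.85, 0.35, 0.14, -6.3, 0.81, 0.44, 0.15, -6.2, 0.76, 0.53, 0.14, -6.3, 0.7, 0.6, 0.15, -6.2
-> [ 0.4382 -0.0127  0.234 ]
   0, 0, 0.75, -0, 0, 0, 0.75, -0, -0.01, 0, 0.75, -0
[ 0.21538888 -0.47869447  0.40429145] [[ 0.912  0.41  -0.   ]
 [ 0.41  -0.912  0.001]
 [ 0.    -0.001 -1.   ]]
```

Request:
step_arm(plan=[0.7, -0.6, 0.14, -6.2, 0.76, -0.52, 0.14, -6.2, 0.82, -0.43, 0.14, -6.3, 0.86, -0.34, 0.15, -6.2, 0.89, -0.24, 0.14, -6.3], fingers=45, force=30)

```text
time: 0.6
ee_pos: [0.2951, -0.3106, 0.3759]
tool_rot: [-2.778, -1.466, -0.0]
force: [0.4, -1.0, -0.2]
opening: 0.525
grasp_force: 0.0
```

Request:
step_arm(plan=[0.91, -0.14, 0.15, -6.2, 0.92, -0.04, 0.14, -6.3, 0.92, 0.06, 0.15, -6.2, 0.91, 0.15, 0.14, -6.3, 0.89, 0.25, 0.15, -6.2])

```text
time: 1.1
ee_pos: [0.3748, -0.1443, 0.3468]
tool_rot: [-2.281, -2.16, -0.0]
force: [0.6, -0.2, 0.6]
opening: 0.526
grasp_force: 0.0
```

Request:
step_arm(plan=[0.85, 0.35, 0.14, -6.3, 0.81, 0.44, 0.15, -6.2, 0.76, 0.53, 0.14, -6.3, 0.7, 0.6, 0.15, -6.2, 0, 0, 0, 0])

```text
time: 1.6
ee_pos: [0.439, -0.0098, 0.323]
tool_rot: [-1.755, -2.604, -0.0]
force: [-0.5, -0.5, -0.2]
opening: 0.523
grasp_force: 0.0
```

```bash
python3 - <<'E'
from h import *
plan([(bar(0)+[0,0,.155],EX,.025)])
o=r.get_obs();print(o["time"],o["ee_pos"],o["q"].round(2),o["opening"])
E
```

```text
-> [ 0.4382 -0.0127  0.234 ]
   -0.02, -0.01, 0.56, 0.1, -0.01, -0.01, 0.56, 0.1, -0.02, -0.01, 0.55, 0.1, -0.01, -0.01, 0.56, 0.1
1.6 [ 0.43898026 -0.00978276  0.32303379] [-0.21  0.16 -0.41  1.    0.    0.98] 0.5226082431318115
```

Request:
step_arm(plan=[-0.02, -0.01, 0.56, 0.1, -0.01, -0.01, 0.56, 0.1, -0.02, -0.01, 0.55, 0.1, -0.01, -0.01, 0.56, 0.1, 0, 0, 0, 0])

```text
time: 2.1
ee_pos: [0.4365, -0.0158, 0.2328]
tool_rot: [-1.774, -2.588, 0.003]
force: [-0.5, 0.0, 0.7]
opening: 0.526
grasp_force: 0.0
```

Request:
step_arm(plan=[0, 0, 0, 0, 0, 0, 0, 0, 0, 0, 0, 0, 0, 0, 0, 0, 0, 0, 0, 0], fingers=0, force=30)

```text
time: 2.6
ee_pos: [0.4392, -0.0154, 0.236]
tool_rot: [1.772, 2.59, 0.006]
force: [10.4, 7.2, -5.6]
opening: 0.116
grasp_force: 30.9
```

Request:
step_arm(plan=[0, 0, 0, 0, 0, 0, 0, 0, 0, 0, 0, 0])

```text
time: 2.9
ee_pos: [0.4392, -0.0154, 0.236]
tool_rot: [1.772, 2.59, 0.006]
force: [11.1, 6.2, -4.7]
opening: 0.111
grasp_force: 30.9
```

```bash
python3 - <<'E'
from h import *
o=r.get_obs();print(o["time"],o["ee_pos"],o["q"].round(2),o["opening"],o["force"])
off=o["ee_pos"]-bar(0); print(off)
plan([(bar(t)+[0,0,.155],None,.03) for t in np.arange(.12,1.86,.12)],p=bar(0)+[0,0,.155])
E
```

```text
2.9 [ 0.43921842 -0.01538942  0.23602346] [-0.22  0.25 -0.58  0.74  0.    0.98] 0.11078692396270781 [11.10863018  6.17839139 -4.69652299]
[ 0.00097002 -0.00273625  0.15702346]
-> [ 0.444  -0.0104  0.2502]
   0, 0.16, -0.4, 0
-> [ 0.4514 -0.0074  0.2656]
   0, 0.2, -0.39, 0
-> [ 0.4605 -0.0038  0.2799]
   0, 0.25, -0.35, 0
-> [4.712e-01 4.000e-04 2.929e-01]
   0.01, 0.28, -0.33, 0
-> [0.4832 0.0052 0.3044]
   0, 0.33, -0.28, 0
-> [0.4964 0.0105 0.3143]
   0, 0.36, -0.25, 0
-> [0.5107 0.0161 0.3225]
   0, 0.38, -0.2, 0
-> [0.5257 0.0221 0.3287]
   0.01, 0.4, -0.16, 0
-> [0.5413 0.0283 0.333 ]
   0, 0.43, -0.1, 0
-> [0.5573 0.0346 0.3352]
   0, 0.43, -0.05, 0
-> [0.5734 0.041  0.3354]
   0, 0.43, 0, 0
-> [0.5894 0.0474 0.3334]
   0.01, 0.43, 0.05, 0
-> [0.6051 0.0536 0.3295]
   0, 0.42, 0.1, 0
-> [0.6202 0.0596 0.3235]
   0, 0.41, 0.15, 0
-> [0.6346 0.0653 0.3156]
   0.01, 0.38, 0.2, 0
```

Request:
step_arm(plan=[0, 0.12, -0.2, 0, 0, 0.11, -0.2, 0, 0, 0.1, -0.2, 0, 0, 0.1, -0.19, 0, 0, 0.12, -0.18, 0])

```text
time: 3.4
ee_pos: [0.4572, -0.0079, 0.2746]
tool_rot: [-1.775, -2.592, 0.006]
force: [-11.3, -9.9, 5.6]
opening: 0.111
grasp_force: 31.3
```

Request:
step_arm(plan=[0, 0.13, -0.17, 0, 0, 0.14, -0.17, 0, 0, 0.14, -0.16, 0, 0, 0, 0, 0])

```text
time: 3.8
ee_pos: [0.4722, -0.0019, 0.2952]
tool_rot: [-1.775, -2.592, 0.007]
force: [-19.3, -11.3, 18.4]
opening: 0.11
grasp_force: 32.1
```

```bash
python3 - <<'E'
from h import *
o=r.get_obs();print(o["time"],o["ee_pos"],o["ee_pos"]-bar(.48)-[0,0,.155],o["opening"],o["force"],o["grasp_force"])
cv2.imwrite("pics/s1.png",r.grab_frame("scene")[:,:,::-1])
E
```

```text
3.8 [ 0.47216057 -0.00191051  0.29516725] [ 0.00096416 -0.0023423   0.00230095] 0.11008315712840228 [-19.34575799 -11.34598052  18.39571784] 32.05895125865936
```

View pics/s1.png

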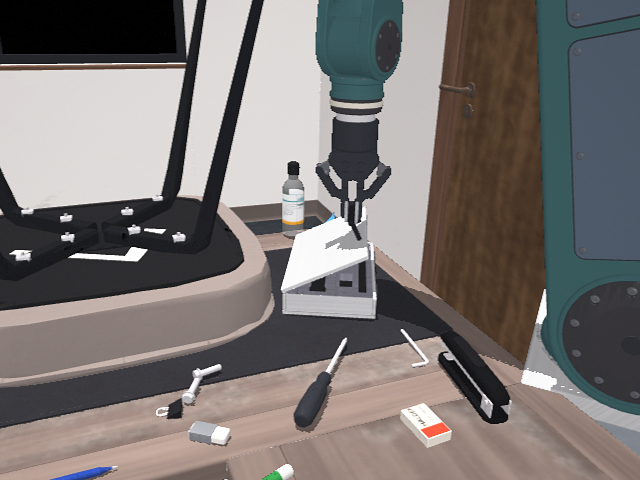

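The lid is rising with the bar held, and the leftover force pulls outward along the lid. I'll ease the arc outward and carry on.

Request:
step_arm(plan=[0, 0.09, -0.19, 0, 0, 0.12, -0.17, 0, 0, 0.17, -0.13, 0, 0, 0.18, -0.13, 0, 0, 0.19, -0.1, 0])

```text
time: 4.35
ee_pos: [0.502, 0.0095, 0.3229]
tool_rot: [1.774, 2.593, 0.001]
force: [2.6, -0.5, -9.5]
opening: 0.116
grasp_force: 30.4
```

Request:
step_arm(plan=[0, 0.19, -0.1, 0, 0, 0.2, -0.08, 0, 0, 0.2, -0.08, 0, 0, 0, 0, 0])

```text
time: 4.75
ee_pos: [0.524, 0.0183, 0.3336]
tool_rot: [1.774, 2.593, 0.001]
force: [-6.1, 1.4, 8.5]
opening: 0.111
grasp_force: 32.0
```

```bash
python3 - <<'E'
from h import *
o=r.get_obs();print(o["time"],o["ee_pos"],o["ee_pos"]-bar(.96)-[0,0,.155],o["opening"],o["force"],o["grasp_force"])
E
```

```text
4.75 [0.52401158 0.01825212 0.33355998] [-0.0016734  -0.00381925  0.00485019] 0.1105574254315875 [-6.07621937  1.35103121  8.53435591] 32.045816481113434
```

Request:
step_arm(plan=[0, 0.2, -0.06, 0, 0, 0.21, -0.05, 0, 0, 0.21, -0.03, 0, 0, 0.21, -0.02, 0, 0, 0.21, 0, 0])

```text
time: 5.25
ee_pos: [0.5628, 0.0335, 0.3399]
tool_rot: [1.774, 2.593, 0.003]
force: [-4.0, 7.2, 2.3]
opening: 0.113
grasp_force: 32.3
```

Request:
step_arm(plan=[0, 0.21, 0, 0, 0, 0.21, 0.02, 0, 0, 0.21, 0.03, 0, 0, 0, 0, 0])

```text
time: 5.65
ee_pos: [0.5869, 0.043, 0.3377]
tool_rot: [1.773, 2.593, 0.004]
force: [-2.4, 7.2, 8.1]
opening: 0.114
grasp_force: 33.9
```

```bash
python3 - <<'E'
from h import *
o=r.get_obs();print(o["time"],o["ee_pos"],o["ee_pos"]-bar(1.44)-[0,0,.155],o["opening"],o["force"],o["grasp_force"])
E
```

```text
5.65 [0.58685947 0.04299611 0.3376724 ] [-0.00253964 -0.00437869  0.00424293] 0.11430701093613761 [-2.41763116  7.24973123  8.06961091] 33.85142683982849
```

Request:
step_arm(plan=[0, 0.21, 0.04, 0, 0, 0.21, 0.05, 0, 0, 0.2, 0.06, 0, 0, 0.2, 0.07, 0, 0, 0.19, 0.09, 0])

```text
time: 6.15
ee_pos: [0.624, 0.0576, 0.325]
tool_rot: [-1.773, -2.593, -0.003]
force: [-1.5, 8.4, 6.0]
opening: 0.114
grasp_force: 34.4
```

Request:
step_arm(plan=[0, 0.19, 0.1, 0, 0, 0.16, 0.1, 0, 0, 0, 0, 0, 0, 0, 0, 0])

```text
time: 6.55
ee_pos: [0.6371, 0.0627, 0.3171]
tool_rot: [-1.773, -2.593, -0.004]
force: [-1.5, 8.1, 3.2]
opening: 0.112
grasp_force: 34.7
```

```bash
python3 - <<'E'
from h import *
o=r.get_obs();print(o["time"],o["ee_pos"],o["ee_pos"]-bar(1.85)-[0,0,.155],o["opening"],o["force"],o["grasp_force"])
E
```

```text
6.55 [0.63710106 0.06274726 0.31706023] [-0.0031655  -0.00482903  0.00525463] 0.11244144891113486 [-1.53516683  8.11112581  3.16134038] 34.679850339889526
```

Now release with a small opening, rise slowly, then clear off.

Request:
step_arm(plan=[0, 0, 0, 0, 0, 0, 0, 0, 0, 0, 0, 0, 0, 0, -0.1, 0, 0, 0, -0.3, 0], fingers=24)

```text
time: 7.05
ee_pos: [0.6362, 0.0616, 0.3324]
tool_rot: [-1.774, -2.591, 0.002]
force: [0.3, 0.0, -0.1]
opening: 0.282
grasp_force: 0.1
```

Request:
step_arm(plan=[0, 0, -0.6, 0, 0, 0, -0.8, 0, 0, 0, -0.6, 0, 0, -0.6, 0, 0, 0, -0.9, 0, 0])

```text
time: 7.55
ee_pos: [0.5807, 0.0399, 0.4137]
tool_rot: [1.773, 2.592, 0.002]
force: [0.0, -0.1, 0.7]
opening: 0.282
grasp_force: 0.0
```

Request:
step_arm(plan=[0, -1, 0, 0, 0, -1, 0, 0, 0, -1, 0, 0, 0, -1, 0, 0, 0, -1, 0, 0])

```text
time: 8.05
ee_pos: [0.3923, -0.0327, 0.4136]
tool_rot: [1.773, 2.592, 0.0]
force: [0.8, -1.4, 1.0]
opening: 0.28
grasp_force: 0.0
```

```bash
python3 - <<'E'
from h import *
o=r.get_obs();print(o["time"],o["ee_pos"],o["q"].round(2),o["opening"],o["force"])
# go toward the driver, drawn in: view case on the way
H=np.array([.3755,.3335,0]); D=np.array([-.113,.9936,0]); N=np.array([.9936,.113,0])
print("direct"); plan([([.26,.24,.36],N),([*H[:2],.26],N)])
E
```

```text
8.05 [ 0.39230423 -0.03270101  0.41355964] [-0.29  0.03 -0.31  1.23 -0.    0.91] 0.2802713862313529 [ 0.84482599 -1.42082614  1.0459062 ]
direct
-> [0.26 0.24 0.36]
   0.94, -0.08, 0.17, 1.8, 0.94, -0.11, 0.17, 1.8, 0.94, -0.13, 0.17, 1.9, 0.93, -0.17, 0.16, 1.8, 0.93, -0.2, 0.17, 1.9
   0.92, -0.22, 0.16, 1.8, 0.91, -0.26, 0.17, 1.9, 0.91, -0.28, 0.16, 1.8
-> [0.3755 0.3335 0.26  ]
   0.4, 0.63, 0.5, 0, 0.4, 0.63, 0.5, 0, 0.4, 0.62, 0.5, 0, 0.4, 0.63, 0.5, 0, 0.39, 0.62, 0.5, 0
```

Request:
step_arm(plan=[0.94, -0.08, 0.17, 1.8, 0.94, -0.11, 0.17, 1.8, 0.94, -0.13, 0.17, 1.9, 0.93, -0.17, 0.16, 1.8, 0.93, -0.2, 0.17, 1.9], fingers=55)

```text
time: 8.55
ee_pos: [0.3101, 0.1388, 0.3799]
tool_rot: [1.978, 2.439, 0.002]
force: [1.1, -0.2, -0.1]
opening: 0.645
grasp_force: 0.0
```

Request:
step_arm(plan=[0.92, -0.22, 0.16, 1.8, 0.91, -0.26, 0.17, 1.9, 0.91, -0.28, 0.16, 1.8, 0, 0, 0, 0])

```text
time: 8.95
ee_pos: [0.2597, 0.243, 0.3598]
tool_rot: [-2.086, -2.348, -0.001]
force: [0.4, -0.7, -0.3]
opening: 0.645
grasp_force: 0.0
```

```bash
python3 - <<'E'
from h import *
im=r.grab_frame("top")[:,:,::-1]; cv2.imwrite("pics/t2.png",im); cv2.imwrite("pics/s2.png",r.grab_frame("scene")[:,:,::-1])
o=r.get_obs();print(o["time"],o["ee_pos"],o["q"].round(2))
E
```

```text
9.05 [0.26137479 0.24087972 0.36014281] [ 0.51 -0.01 -0.5   1.08 -0.    1.97]
```

View pics/t2.png

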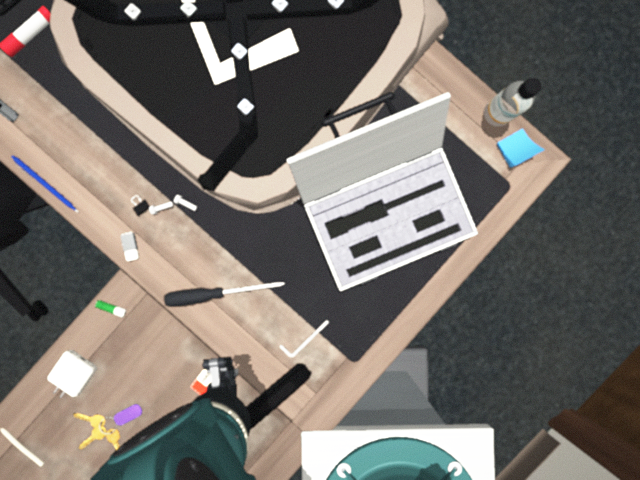

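The lid leans open behind the case. The screwdriver cutout is in the far foam block, with its wide half on the left (327–387, ~218) and its narrow half running right to (443,184). The driver still lies at (165–284, ~290).

```bash
python3 - <<'E'
from h import *
im=cv2.imread("pics/t2.png").astype(int)
c,m=blob((im.max(2)<105).astype(np.uint8),(318,172,450,245))
ys,xs=np.nonzero(m)
W=np.array([plane("top",(x,y),.035) for x,y in zip(xs,ys)])
L=np.c_[(W-C)@EX,(W-C)@EY]
print(len(W),L.min(0),L.max(0))
for lo,hi in((.01,.045),(.06,.09),(-.09,-.02),(.01,.09)):
    k=(L[:,1]>lo)&(L[:,1]<hi); l=L[k]
    # mid per y-bin
    ms=[];wd=[]
    for y in np.arange(lo,hi,.004):
        b=l[(l[:,1]>=y)&(l[:,1]<y+.004)][:,0]; ms.append((b.min()+b.max())/2); wd.append(np.ptp(b))
    print(lo,hi,"mid",np.mean(ms).round(4),"slope",np.polyfit(np.arange(len(ms))*.004,ms,1)[0].round(3),"w",np.mean(wd).round(4))
# driver
im=cv2.imread("pics/t2.png").astype(int)
c,m=blob((im.max(2)<70).astype(np.uint8),(155,275,232,315)); ra=cv2.minAreaRect(c);print(ra)
c2,m2=blob((im.min(2)>150).astype(np.uint8),(215,275,295,300)); ra2=cv2.minAreaRect(c2);print(ra2)
ys,xs=np.nonzero(m|m2);W=np.array([plane("top",(x,y),.0135)[:2] for x,y in zip(xs,ys)])
d=W-W.mean(0);u=np.linalg.svd(d,full_matrices=False)[2][0];u*=np.sign(u[1]);s=d@u
print("dir",u,"ends",W.mean(0)+u*s.max(),W.mean(0)+u*s.min(),np.ptp(s),"handle",W.mean(0)+u*(s.max()-.048))
E
```

```text
1303 [ 0.0079648  -0.09980049] [0.03465535 0.10059497]
0.01 0.045 mid 0.0214 slope 0.018 w 0.024
0.06 0.09 mid 0.0214 slope -0.028 w 0.024
-0.09 -0.02 mid 0.0214 slope -0.003 w 0.0086
0.01 0.09 mid 0.0214 slope -0.001 w 0.0235
((193.43080139160156, 296.4461669921875), (14.388029098510742, 57.05597686767578), 82.87498474121094)
((249.5, 287.0), (24.0, 69.0), 90.0)
dir [-0.08833133  0.99609115] ends [0.37571519 0.38035507] [0.39309216 0.18439913] 0.19672491221588354 handle [0.37995509 0.3325427 ]
```

```bash
cat >> h.py <<'E'
def prof(im,y0,y1,z=.035,x0=-.005,x1=.055,dx=.001):
    g=cv2.cvtColor(im,cv2.COLOR_BGR2GRAY).astype(np.float32)
    X=np.arange(x0,x1,dx); out=[]
    for x in X:
        uv=np.array([proj("top",case(x,y,z)) for y in np.arange(y0,y1,.002)],np.float32)
        out.append(cv2.remap(g,uv[None,:,0],uv[None,:,1],1).mean())
    return X,np.array(out)
E
python3 - <<'E'
from h import *
im=cv2.imread("pics/t2.png")
for lo,hi in((.01,.045),(.062,.095),(-.09,-.02)):
    X,o=prof(im,lo,hi); print(lo,hi); print(" ".join(f"{x*1e3:.0f}:{v:.0f}" for x,v in zip(X,o)))
X,o=prof(im,-.1,.1,.036,-.085,-.06);print("front rim"," ".join(f"{x*1e3:.0f}:{v:.0f}" for x,v in zip(X,o)))
X,o=prof(im,-.1,.1,.036,.055,.085);print("far rim"," ".join(f"{x*1e3:.0f}:{v:.0f}" for x,v in zip(X,o)))
E
```

```text
Traceback (most recent call last):
  File "h.py", line 40, in prof
    uv=np.array([proj("top",case(x,y,z)) for y in np.arange(y0,y1,.002)],np.float32)
                 ~~~~^^^^^^^^^^^^^^^^^^^
  File "h.py", line 10, in proj
    c=r.get_calibration(n);K,T=c["K"],c["T"]
ValueError: time passes only in moves, steps and waits
```

```bash
sed -i 's/^from cell import r$/from cell import r\nCAL={n:r.get_calibration(n) for n in("top","scene")}/; s/c=r.get_calibration(n);/c=CAL[n];/' h.py
python3 - <<'E'
from h import *
im=cv2.imread("pics/t2.png")
for lo,hi in((.01,.045),(.062,.095),(-.09,-.02)):
    X,o=prof(im,lo,hi); print(lo,hi); print(" ".join(f"{x*1e3:.0f}:{v:.0f}" for x,v in zip(X,o)))
X,o=prof(im,-.1,.1,.036,-.085,-.06);print("front rim"," ".join(f"{x*1e3:.0f}:{v:.0f}" for x,v in zip(X,o)))
X,o=prof(im,-.1,.1,.036,.055,.085);print("far rim"," ".join(f"{x*1e3:.0f}:{v:.0f}" for x,v in zip(X,o)))
E
```

```text
0.01 0.045
-5:231 -4:231 -3:231 -2:231 -1:231 0:230 1:231 2:231 3:232 4:231 5:225 6:209 7:181 8:145 9:110 10:84 11:66 12:56 13:53 14:52 15:53 16:54 17:55 18:54 19:53 20:53 21:53 22:54 23:54 24:55 25:54 26:53 27:54 28:54 29:53 30:51 31:52 32:59 33:78 34:108 35:148 36:186 37:214 38:228 39:232 40:232 41:231 42:231 43:231 44:231 45:231 46:231 47:231 48:232 49:230 50:221 51:201 52:180 53:175 54:190
0.062 0.095
-5:232 -4:232 -3:232 -2:232 -1:232 0:232 1:232 2:232 3:233 4:232 5:226 6:208 7:175 8:137 9:102 10:77 11:63 12:56 13:54 14:54 15:54 16:54 17:54 18:54 19:54 20:54 21:54 22:54 23:53 24:53 25:54 26:54 27:54 28:53 29:52 30:51 31:50 32:55 33:70 34:100 35:142 36:183 37:215 38:230 39:233 40:233 41:232 42:232 43:232 44:232 45:232 46:232 47:232 48:232 49:230 50:222 51:203 52:182 53:178 54:194
-0.09 -0.02
-5:230 -4:230 -3:231 -2:231 -1:231 0:230 1:230 2:230 3:230 4:229 5:229 6:230 7:230 8:230 9:231 10:231 11:232 12:233 13:231 14:221 15:194 16:149 17:101 18:67 19:53 20:51 21:52 22:52 23:50 24:51 25:66 26:102 27:151 28:195 29:222 30:232 31:232 32:231 33:231 34:231 35:231 36:230 37:230 38:230 39:230 40:230 41:229 42:230 43:230 44:230 45:230 46:231 47:232 48:232 49:231 50:223 51:204 52:182 53:175 54:190
front rim -85:76 -84:74 -83:73 -82:71 -81:68 -80:65 -79:65 -78:77 -77:113 -76:177 -75:234 -74:253 -73:255 -72:255 -71:254 -70:250 -69:238 -68:229 -67:227 -66:229 -65:230 -64:231 -63:229 -62:220 -61:197 -60:157
far rim 55:214 56:227 57:230 58:231 59:230 60:230 61:230 62:231 63:231 64:232 65:232 66:231 67:228 68:226 69:232 70:243 71:252 72:253 73:246 74:229 75:207 76:188 77:180 78:183 79:187 80:188 81:188 82:189 83:190 84:190 85:190
```

```bash
python3 - <<'E'
from h import *
D=np.array([-.113,.9936,0]);N=np.array([.9936,.113,0])
plan([([.3757,.3334,.27],N,.04),([.3757,.3334,.1825],N,.02)])
E
```

```text
-> [0.3757 0.3334 0.27  ]
   0.39, 0.62, 0.45, 0, 0.39, 0.62, 0.45, 0, 0.39, 0.62, 0.45, 0.1, 0.4, 0.62, 0.45, 0, 0.4, 0.63, 0.46, 0.1
-> [0.3757 0.3334 0.1825]
   0, 0, 0.44, -0, 0, 0, 0.44, -0, 0, 0, 0.43, -0, 0, 0, 0.44, -0, 0, -0.01, 0.43, -0
```

Request:
step_arm(plan=[0.39, 0.62, 0.45, 0, 0.39, 0.62, 0.45, 0, 0.39, 0.62, 0.45, 0.1, 0.4, 0.62, 0.45, 0, 0.4, 0.63, 0.46, 0.1])

```text
time: 9.55
ee_pos: [0.3786, 0.3322, 0.269]
tool_rot: [2.098, 2.338, 0.001]
force: [-0.3, -0.0, 0.4]
opening: 0.645
grasp_force: 0.0
```

Request:
step_arm(plan=[0, 0, 0.44, 0, 0, 0, 0.44, 0, 0, 0, 0.43, 0, 0, 0, 0, 0, 0, 0, 0, 0])

```text
time: 10.05
ee_pos: [0.3773, 0.332, 0.2174]
tool_rot: [2.097, 2.339, 0.0]
force: [-0.8, -0.5, 1.0]
opening: 0.644
grasp_force: 0.0
```

```bash
python3 - <<'E'
from h import *
N=np.array([.9936,.113,0])
plan([([.3757,.3334,.1825],N,.01)])
o=r.get_obs();print(o["ee_pos"],o["q"],o["opening"])
E
```

```text
-> [0.3757 0.3334 0.1825]
   0.01, -0.01, 0.22, -0.1, 0.01, -0.01, 0.22, -0, 0.01, -0.01, 0.22, -0.1, 0.01, -0.01, 0.21, -0
[0.37731283 0.33198733 0.21743324] [ 5.59327577e-01  3.61667529e-01 -4.54647639e-01  7.54221278e-01
 -1.06000839e-04  2.02117679e+00] 0.6440152776142756
```

Request:
step_arm(plan=[0.01, -0.01, 0.22, -0.1, 0.01, -0.01, 0.22, 0, 0.01, -0.01, 0.22, -0.1, 0.01, -0.01, 0.21, 0, 0, 0, 0, 0])

```text
time: 10.55
ee_pos: [0.3742, 0.334, 0.1807]
tool_rot: [-2.091, -2.344, 0.003]
force: [-0.4, -0.6, -0.8]
opening: 0.645
grasp_force: 0.0
```

Request:
step_arm(plan=[0, 0, 0, 0, 0, 0, 0, 0, 0, 0, 0, 0, 0, 0, 0, 0, 0, 0, 0, 0], fingers=0, force=40)

```text
time: 11.05
ee_pos: [0.3748, 0.3342, 0.1823]
tool_rot: [2.091, 2.344, 0.001]
force: [-0.4, -0.8, 6.3]
opening: 0.297
grasp_force: 39.2
```

Request:
step_arm(plan=[0, 0, 0, 0, 0, 0, 0, 0, 0, 0, -0.3, 0, 0, 0, -0.6, 0, 0, 0, -0.6, 0])

```text
time: 11.55
ee_pos: [0.3744, 0.334, 0.2424]
tool_rot: [-2.091, -2.344, 0.002]
force: [-0.6, 0.4, -0.3]
opening: 0.292
grasp_force: 39.6
```

```bash
python3 - <<'E'
from h import *
o=r.get_obs();print(o["time"],o["ee_pos"],o["q"].round(2),o["opening"]*85.4,o["force"],o["grasp_force"])
cv2.imwrite("pics/s3.png",r.grab_frame("scene")[:,:,::-1][200:440,200:520])
S=case(.0214,.051,0); print("seat",S)
plan([([.3,.26,.30],None),([.36,.1,.30],EX),([*S[:2],.29],EX),([*S[:2],.25],EX)])
E
```

```text
11.55 [0.37443488 0.33397193 0.24240388] [ 0.57  0.33 -0.42  0.82  0.    2.02] 24.915343326705976 [-0.63757777  0.44961311 -0.26470477] 39.57993507385254
seat [0.49786496 0.06589761 0.        ]
-> [0.3  0.26 0.3 ]
   -0.55, -0.69, -0.45, 0, -0.54, -0.69, -0.46, 0, -0.55, -0.7, -0.45, 0
-> [0.36 0.1  0.3 ]
   -0.83, 0.21, 0, -3, -0.84, 0.16, 0, -3, -0.84, 0.12, 0, -3, -0.85, 0.08, 0, -3.1, -0.85, 0.03, 0, -3
-> [0.4979 0.0659 0.29  ]
   -0.52, 0.72, 0.06, -0, -0.52, 0.72, 0.06, -0, -0.51, 0.72, 0.07, -0, -0.52, 0.73, 0.06, -0
-> [0.4979 0.0659 0.25  ]
   0, -0.01, 1, -0
```

View pics/s3.png

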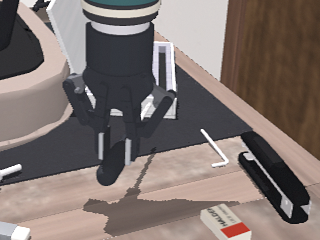

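The driver is held level between the pads and clear of the desk. I'll cross to the case with the arm drawn in.

Request:
step_arm(plan=[-0.55, -0.69, -0.45, 0, -0.54, -0.69, -0.46, 0, -0.55, -0.7, -0.45, 0])

```text
time: 11.9
ee_pos: [0.2985, 0.2587, 0.2966]
tool_rot: [-2.091, -2.344, 0.0]
force: [0.6, 0.3, 0.4]
opening: 0.291
grasp_force: 39.6
```

Request:
step_arm(plan=[-0.83, 0.21, 0, -3, -0.84, 0.16, 0, -3, -0.84, 0.12, 0, -3, -0.85, 0.08, 0, -3.1, -0.85, 0.03, 0, -3])

```text
time: 12.4
ee_pos: [0.3598, 0.0985, 0.2964]
tool_rot: [1.762, 2.6, 0.001]
force: [1.0, -0.6, -0.5]
opening: 0.291
grasp_force: 39.7
```

Request:
step_arm(plan=[-0.52, 0.72, 0.06, 0, -0.52, 0.72, 0.06, 0, -0.51, 0.72, 0.07, 0, -0.52, 0.73, 0.06, 0, 0, 0, 0, 0])

```text
time: 12.9
ee_pos: [0.501, 0.0644, 0.2856]
tool_rot: [1.766, 2.596, 0.001]
force: [0.6, -1.3, -0.7]
opening: 0.297
grasp_force: 39.7
```

```bash
python3 - <<'E'
from h import *
o=r.get_obs();print(o["time"],o["ee_pos"],o["q"].round(2),o["opening"]*85.4,o["force"])
S=case(.0214,.051,0)
print("roll err",dyaw(R.from_rotvec(o["tool_rot"]).as_matrix(),EX))
plan([([*S[:2],.235],EX,.02)])
E
```

```text
12.9 [0.50101177 0.06441894 0.28560293] [-0.03  0.3  -0.34  0.93 -0.    1.16] 25.383059229954515 [ 0.58400185 -1.31068396 -0.70205028]
roll err -0.11646966555822758
-> [0.4979 0.0659 0.235 ]
   0.02, -0.02, 0.42, -0, 0.02, -0.02, 0.42, -0.1, 0.02, -0.02, 0.42, -0
```

Request:
step_arm(plan=[0, 0, 0.42, 0, 0, 0, 0.42, 0, 0, 0, 0.42, 0, 0, 0, 0, 0, 0, 0, 0, 0])

```text
time: 13.4
ee_pos: [0.4974, 0.0656, 0.2362]
tool_rot: [-1.765, -2.598, 0.0]
force: [0.8, 0.3, -0.5]
opening: 0.297
grasp_force: 39.7
```

```bash
python3 - <<'E'
from h import *
im=r.grab_frame("top")[:,:,::-1]; cv2.imwrite("pics/t4.png",im); im=im.copy()
s=r.grab_frame("scene")[:,:,::-1]; cv2.imwrite("pics/s4.png",s)
o=r.get_obs();print(o["time"],o["ee_pos"],o["q"].round(2),"roll err",dyaw(R.from_rotvec(o["tool_rot"]).as_matrix(),EX))
S=case(.0214,.051,0);d=o["ee_pos"]-S;print("err case",d@EX,d@EY)
cv2.imwrite("pics/c4.png",np.hstack([cv2.resize(im[140:300,290:490],None,fx=2,fy=2),cv2.resize(s[180:340,240:440],None,fx=2,fy=2)]))
E
```

```text
13.5 [0.49775797 0.0655731  0.2367254 ] [-0.03  0.34 -0.43  0.8  -0.    1.16] roll err -0.027969918584361153
err case -0.0002192048914459602 -0.00026210884195186634
```

View pics/c4.png

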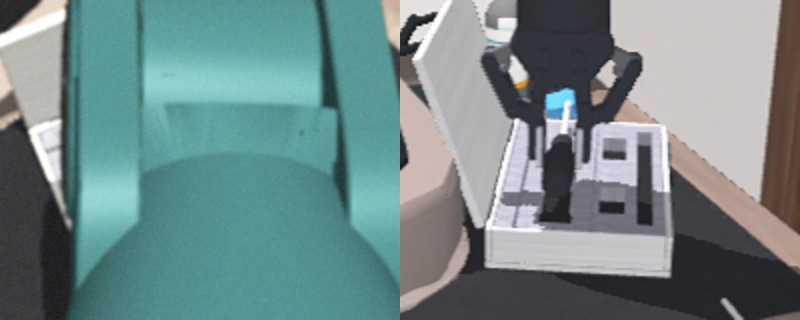

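The top view is blocked by the arm. The scene crop shows the driver hanging over the cutout, shaft away from the camera, tip at about (324,230) in full-image pixels. I'll check the tilt and sideways fit by projection.

```bash
python3 - <<'E'
from h import *
o=r.get_obs();t=o["ee_pos"]; A=t-[0,0,.169]
print("axis z",A[2])
for n,P in(("handle end",A+.048*EY),("handle",A),("neck",A-.048*EY),("tip",A-.150*EY)): print(n,proj("scene",P).round(1))
for n,(x,y) in dict(wideL=(.0214-.01475,.102),wideR=(.0214+.01475,.102),neckL=(.0214-.01475,0),nR=(.0214+.01475,0),narL=(.0154,-.102),narR=(.0274,-.102)).items(): print(n,proj("scene",case(x,y,.035)).round(1))
im=cv2.imread("pics/s4.png")
cv2.imwrite("pics/c5.png",cv2.resize(im[215:305,270:380],None,fx=6.5,fy=6.5,interpolation=cv2.INTER_CUBIC))
E
```

```text
axis z 0.06772539603820707
handle end [316.8 271.1]
handle [318.8 259. ]
neck [320.6 247.9]
tip [324.  227.4]
wideL [325.2 290.7]
wideR [307.1 289.7]
neckL [328.4 264.6]
nR [311.9 263.8]
narL [326.6 242.7]
narR [320.4 242.4]
```

View pics/c5.png

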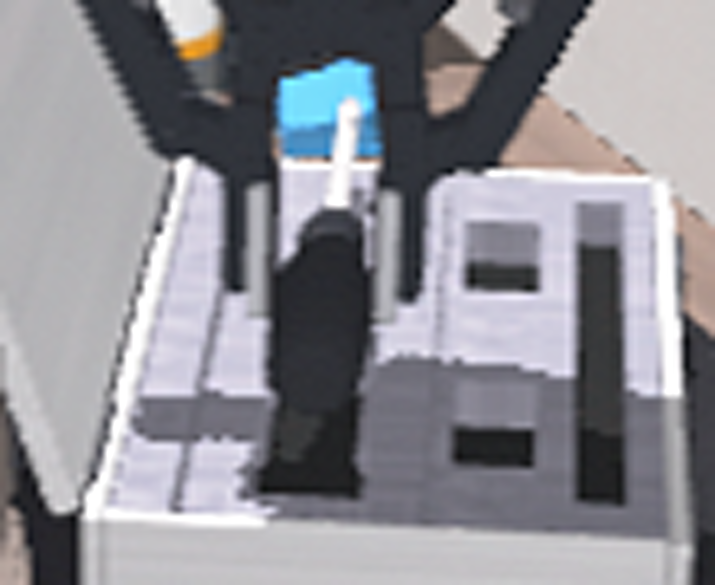

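Sideways the driver is within about 1 mm of the cutout axis. The nose is some 2–3° low, which does no harm. Lowering now.

Request:
step_arm(plan=[0, 0, 0.2, 0, 0, 0, 0.2, 0, 0, 0, 0.15, 0, 0, 0, 0, 0, 0, 0, 0, 0])

```text
time: 14.0
ee_pos: [0.4975, 0.0655, 0.2137]
tool_rot: [-1.765, -2.598, 0.0]
force: [0.8, -0.1, -0.7]
opening: 0.294
grasp_force: 39.7
```

Request:
step_arm(plan=[0, 0, 0.04, 0, 0, 0, 0.04, 0, 0, 0, 0.04, 0, 0, 0, 0, 0, 0, 0, 0, 0])

```text
time: 14.5
ee_pos: [0.4978, 0.0655, 0.2092]
tool_rot: [1.765, 2.598, 0.001]
force: [2.8, 1.4, -0.5]
opening: 0.292
grasp_force: 39.9
```

```bash
python3 - <<'E'
from h import *
o=r.get_obs();print(o["time"],o["ee_pos"],o["opening"]*85.4,o["force"])
S=case(.0214,.051,0);d=o["ee_pos"]-S;print("err case",d@EX,d@EY)
E
```

```text
14.5 [0.49781792 0.06554937 0.2092001 ] 24.971570168773265 [ 2.82667161  1.40168956 -0.54958398]
err case -0.00017225201412312936 -0.00030628925350695166
```

Request:
step_arm(plan=[0, 0.02, 0, 0, 0, 0, 0.02, 0, 0, 0, 0, 0, 0, 0, 0, 0])

```text
time: 14.9
ee_pos: [0.4984, 0.0658, 0.2084]
tool_rot: [1.765, 2.598, 0.0]
force: [0.8, 0.7, 3.8]
opening: 0.291
grasp_force: 42.1
```

Request:
step_arm(plan=[0, 0, 0.03, 0, 0, 0, 0, 0, 0, 0, 0, 0])

```text
time: 15.2
ee_pos: [0.4983, 0.0658, 0.2083]
tool_rot: [1.765, 2.598, 0.001]
force: [-5.2, -0.1, 26.8]
opening: 0.294
grasp_force: 54.3
```

The fingertips have reached the foam top, as planned. I'll back off 1 mm, release and rise.

Request:
step_arm(plan=[0, 0, -0.04, 0, 0, 0, 0, 0, 0, 0, 0, 0])

```text
time: 15.5
ee_pos: [0.4983, 0.0658, 0.2086]
tool_rot: [-1.765, -2.599, -0.0]
force: [1.7, 0.5, 0.6]
opening: 0.296
grasp_force: 40.0
```

Request:
step_arm(plan=[0, 0, 0, 0, 0, 0, 0, 0, 0, 0, 0, 0, 0, 0, -0.1, 0, 0, 0, -0.3, 0], fingers=45)

```text
time: 16.0
ee_pos: [0.4979, 0.0658, 0.2243]
tool_rot: [-1.764, -2.597, 0.002]
force: [-0.9, -0.4, -0.2]
opening: 0.529
grasp_force: 0.0
```

Request:
step_arm(plan=[0, 0, -0.7, 0, 0, 0, -0.7, 0, 0, 0, -0.5, 0, 0, 0, 0, 0, 0, 0, 0, 0], fingers=0)

```text
time: 16.5
ee_pos: [0.4982, 0.0658, 0.3007]
tool_rot: [1.765, 2.598, 0.0]
force: [0.1, 0.4, -0.4]
opening: -0.003
grasp_force: 0.0
```

```bash
python3 - <<'E'
from h import *
im=r.grab_frame("scene")[:,:,::-1];cv2.imwrite("pics/s6.png",im)
o=r.get_obs();print(o["time"],o["ee_pos"],o["opening"]*85.4,o["force"])
cv2.imwrite("pics/c6.png",cv2.resize(im[215:305,270:380],None,fx=6.5,fy=6.5,interpolation=cv2.INTER_CUBIC))
A=case(.0214,.051,.0375)
for n,P in(("handle end",A+.048*EY),("top of handle",A+[0,0,.0135]),("tip",A-.150*EY)): print(n,proj("scene",P).round(1))
S=case(.0214,.051,0);d=o["ee_pos"]-S;print("err case",d@EX,d@EY)
E
```

```text
16.55 [0.49804828 0.06580991 0.30014326] -0.0373747069789413 [-1.06400801 -0.15579582 -0.55920086]
handle end [316.3 288. ]
top of handle [318.4 268.1]
tip [323.4 241.9]
err case 0.0001380088882867886 -0.0001491698100211901
```

View pics/c6.png

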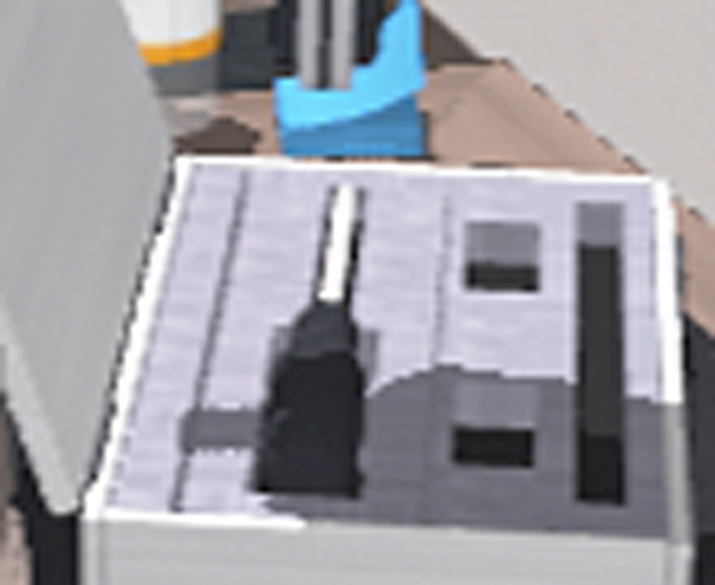

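The driver lies in the outline with its shaft in the narrow slot and its handle at (318,~280) resting on the lips. The fingers are shut, so next comes pressing the middle of the handle.

Request:
step_arm(plan=[0, 0, 0.6, 0, 0, 0, 0.6, 0, 0, 0, 0.55, 0, 0, 0, 0, 0, 0, 0, 0, 0], force=60)

```text
time: 17.05
ee_pos: [0.4981, 0.0658, 0.2305]
tool_rot: [-1.765, -2.598, 0.001]
force: [0.7, -0.8, 1.0]
opening: 0.002
grasp_force: 0.0
```

Request:
step_arm(plan=[0, 0, 0.06, 0, 0, 0, 0.06, 0, 0, 0, 0.05, 0, 0, 0, 0, 0])

```text
time: 17.45
ee_pos: [0.4983, 0.0658, 0.2239]
tool_rot: [1.765, 2.599, 0.0]
force: [-0.7, 0.6, -0.4]
opening: -0.004
grasp_force: 0.0
```

Request:
step_arm(plan=[0, 0, 0.05, 0, 0, 0, 0.05, 0, 0, 0, 0, 0, 0, 0, 0, 0])

```text
time: 17.85
ee_pos: [0.4983, 0.0658, 0.2199]
tool_rot: [1.765, 2.599, -0.0]
force: [0.5, -1.5, 0.9]
opening: 0.001
grasp_force: 0.8
```

Request:
step_arm(plan=[0, 0, 0.05, 0, 0, 0, 0, 0, 0, 0, 0.05, 0, 0, 0, 0, 0])

```text
time: 18.25
ee_pos: [0.4983, 0.0658, 0.2158]
tool_rot: [1.765, 2.599, -0.0]
force: [0.8, -0.4, 2.2]
opening: 0.003
grasp_force: 0.7
```

Request:
step_arm(plan=[0, 0, 0.04, 0, 0, 0, 0, 0, 0, 0, 0, 0])

```text
time: 18.55
ee_pos: [0.4986, 0.0659, 0.2151]
tool_rot: [1.764, 2.598, 0.002]
force: [-2.1, 1.2, 17.3]
opening: 0.0
grasp_force: 8.9
```

Request:
step_arm(plan=[0, 0, 0.02, 0, 0, 0, 0, 0, 0, 0, 0, 0])

```text
time: 18.85
ee_pos: [0.4988, 0.066, 0.215]
tool_rot: [1.764, 2.597, 0.003]
force: [-5.3, 2.2, 29.7]
opening: -0.001
grasp_force: 14.7
```

Request:
step_arm(plan=[0, 0, -0.1, 0, 0, 0, -0.5, 0, 0, 0, -0.8, 0, 0, 0, -0.8, 0, 0, 0, -0.8, 0])

```text
time: 19.35
ee_pos: [0.498, 0.0658, 0.3345]
tool_rot: [-1.765, -2.598, 0.001]
force: [-0.0, -0.5, -0.6]
opening: -0.004
grasp_force: 0.0
```

Request:
step_arm(plan=[0, -0.9, -0.3, 0, 0, -1, 0, 0, 0, -1, 0, 0, 0, -1, 0, 0, 0, -1, 0, 0])

```text
time: 19.85
ee_pos: [0.3144, -0.0065, 0.3451]
tool_rot: [-1.764, -2.599, 0.0]
force: [-0.6, -1.5, 0.2]
opening: 0.001
grasp_force: 0.0
```

Request:
step_arm(plan=[-0.9, 0, 0, 0, -0.9, 0, 0, 0, -0.9, 0, 0, 0, -0.9, 0, 0, 0, -0.9, 0, 0, 0])

```text
time: 20.35
ee_pos: [0.3825, -0.1752, 0.3453]
tool_rot: [-1.766, -2.598, -0.0]
force: [1.1, -0.1, 0.1]
opening: -0.002
grasp_force: 0.0
```

```bash
python3 - <<'E'
from h import *
im=r.grab_frame("top")[:,:,::-1];cv2.imwrite("pics/t7.png",im);s=r.grab_frame("scene")[:,:,::-1];cv2.imwrite("pics/s7.png",s)
o=r.get_obs();print(o["time"],o["ee_pos"],o["force"])
a=cv2.resize(im[90:300,280:490],(400,400),interpolation=cv2.INTER_CUBIC);b=cv2.resize(s[205:305,265:365],(400,400),interpolation=cv2.INTER_CUBIC)
cv2.imwrite("pics/c7.png",np.hstack([a,b]))
for z in(.0285,.0375):
  A=case(.0214,.051,z); print(z,[proj("scene",P).round(1).tolist() for P in(A+.048*EY+[0,0,.0135],A-.048*EY+[0,0,.008],A-.150*EY)])
E
```

```text
20.45 [ 0.38367622 -0.17691403  0.34502874] [0.38231259 0.51155421 0.87629465]
0.0285 [[316.3, 285.5], [320.0, 264.1], [323.3, 246.2]]
0.0375 [[316.5, 280.5], [320.2, 259.5], [323.4, 241.9]]
```

View pics/c7.png

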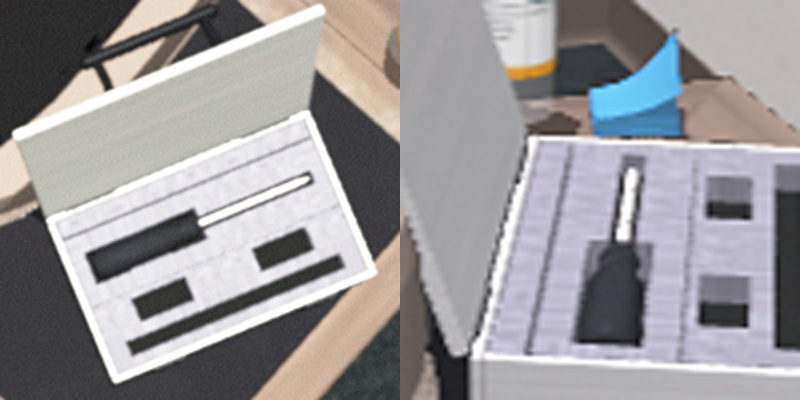

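The top crop shows the driver centred in its outline and the lid leaning open. In the scene crop the tip sits at about (322.5,248), against a predicted (323.3,246.2) for fully home and (323.4,241.9) for resting on the lips. The press also hit a hard stop at the home height (TCP z 0.215), so I'm handing in.

```bash
python3 -c "
from cell import r
print(r.job_done())"
```

```text
the job is handed in; nothing more can be done
None
```

The job is handed in after about 20 s of robot time: the lid is open and staying open by itself, and by camera and press height the screwdriver is fully home in its foam cutout, handle in the wide half; the verdict was not shown.

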